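# Weigh the tray of stirrer bars

## Task

Two identical open blue trays stand on the bench. Lift the one that holds the two white stirrer bars, carry it level so that no bar is spilled, and set it down gently in the middle of the balance's round pan; let go of it.

Things in the scene. Friction and masses are not known exactly. Their poses are not given: they have to be found in the camera images.
- bar_tray_mid (a point): Centre (13 mm above the underside) of the open blue tray that holds the two white stirrer bars: 110 mm long (x), 56 wide (y), 26 high (z, up), upright walls and floor 4 mm thick, 0.12 kg. A thumb lip 34 mm wide juts 9 mm from each short end's rim, so grasp across the width, outside the long walls, half-way along. Its twin holds two capped vials, 56 mm high over the bench.
- pan (a point): Centre of the top face of the balance's round steel pan, 126 mm across, flat and level, 50 mm above the bench (z up). The balance is fixed: a white housing 200 x 136 mm, 38 mm high, its display towards the robot. Keep the arm clear of the left wall (y = 0.42 m) and the open carton at the right: its front flap spans x 0.45 to 0.58, y -0.28 to -0.56, z 0.2 to 0.32 m, and its walls and other flaps rise behind.
- bar_1: White stirrer bar, 32 x 8 x 8 mm, 12 g, lying loose on the tray's floor; origin at the centre of its underside, x along its length.
- bar_2: The other white stirrer bar in the tray, the same.

How it is judged:
At the end, for the whole second after the job is handed in: The tray of stirrer bars stands flat on the balance's pan (within 9 degrees of level), its centre within 20 mm of the pan's centre, with both bars lying at rest inside it (horizontal distance between bar_tray_mid and pan below 0.02 m and z of bar_tray_mid in the frame of pan between 0.008 and 0.018 m and angle between bar_tray_mid's own z axis and vertical below 0.15 rad and x of bar_1 in the frame of bar_tray_mid between -0.052 and 0.052 m and y of bar_1 in the frame of bar_tray_mid between -0.026 and 0.026 m and z of bar_1 in the frame of bar_tray_mid between -0.014 and 0.014 m and x of bar_2 in the frame of bar_tray_mid between -0.052 and 0.052 m and y of bar_2 in the frame of bar_tray_mid between -0.026 and 0.026 m and z of bar_2 in the frame of bar_tray_mid between -0.014 and 0.014 m and linear speed of each of bar_1, bar_2 below 0.02 m/s); the robot touches nothing.
It fails at once if The tray of stirrer bars is tipped more than 30 degrees (angle between bar_tray_mid's own z axis and vertical above 0.52 rad).
It fails at once if A stirrer bar leaves the tray (distance between any of bar_1, bar_2 and bar_tray_mid above 0.075 m).
It fails at once if The tray is pressed on the balance with more than 40 N (contact force between bar_tray and balance above 40 N).
It fails at once if The tray is let fall from more than about 20 mm (it moves faster than 0.6 m/s with no finger on it) (linear speed of bar_tray above 0.6 m/s and contact force between the fingers and bar_tray below 0.05 N).
It also fails if it takes over 48 s, if anything falls off the work surface, if the arm or the gripper's body presses on something with over 40 N, if the wrist force passes 120 N, or if a joint passes its speed limit or range.

## Robot

A 6-joint arm with a two-finger parallel gripper is mounted at the origin on the work surface; the furniture and walls round the work are solid. World frame = base frame: x ahead of the robot, y to its left, z up, the work surface at z = 0. Lengths are in m, angles in rad, forces in N, time in s.
With the tool pointing down it reaches from about 0.4 to 0.825 m from the base axis. Payload 7 kg.
Tool frame: the origin (TCP) lies at the very end of the fingers, on their centre line; the grasp point (between the pads) lies 19 mm behind it; z points along the fingers, y is the direction in which the jaws open and shut (so a half turn about z gives the same grasp; the last joint's range is limited). The gripper opens to 85 mm and grips with 20 to 120 N. Pads are 22 mm wide; open, the fingers measure 114 mm over their backs; the gripper's body (76 mm by 85 mm) begins 54 mm behind the grasp point. The pads swing forward as they close: fully open they stand 13 mm farther back than shut.
Start: joints at [-0.996, 0.359, 0.012, 0, -1.224, -0.288], TCP at [0.191, -0.647, 0.231] pointing down, gripper open.
Joint ranges: [-3.07, 3.07], [-1.43, 2.12], [-1.02, 1.25], [-3.03, 1.67], [-3.05, -0], [-3.03, 3.03]. Speed limits (rad/s): [2.39, 2.39, 3.01, 3.14, 3.14, 3.14].

## Interface

Orientations are given as a unit quaternion [w, x, y, z].
In Python, from workcell import manip gives the robot as it stands.
- The arm moves only by the shell command python3 -m creep 'ROWS' [FORCE]. ROWS is JSON, one flat list of numbers, 7 for each row, row after row: the turn, a rotation vector about the tool's x, y, z each as a share of 180 degrees, from -1 to 1, then the shift along the tool's x, y, z each as a share of 200 mm, from -1 to 1, then the closure, from 0 (fully open) to 1 (shut). A call has 1 to 12 rows; each row shifts and turns the commanded pose from where the row before left it, along the tool's axes as they then stand; what a row does not reach is not made up. A row lasts 1/8 s, in which the tool goes at most 62.5 mm and 10.7 degrees, less where a joint would pass 70% of its speed; a pose out of reach is approached as far as the arm can. A call with a number of a shift or a turn outside -1 to 1 is refused whole. A call with a gripper value outside its range is refused whole. The fingers move at their own pace and stop on an object; FORCE is the grip in N (left out, the last holds). Time passes only in rows, so rows that do not move let the fingers close. It gives the time, the measured TCP pose, the force and the opening at its end, in the units of the state.
- manip.state(): the state, without advancing time (a new reading comes with each control period).
- manip.snapshot(name): name is "side" or "top" or "wrist"; returns a dict with "frame" (384x512x3 uint8, blue, green, red), "z_map" (384x512 float32, m along the optical axis (not along the pixel's ray), 0 where there is no reading), "fx", "fy", "cx", "cy" (pixels), "R" (3x3) and "t" (3): a world point X has camera coordinates R X + t; the wrist camera has in their place "T_tool_cam" (4x4, takes a point from camera to tool coordinates, whose origin is the TCP and whose axes are the flange's). Camera axes: x right, y down, z forward; pixel columns grow to the right and rows downward; lengths in m; the calibration is good to about 2 mm. The wrist camera is an equidistant fisheye: a pixel r from the principal point sees the ray r / f radians off the axis. A picture is of the moment at which its call begins: read the wrist's pose just before it.
- manip.close_job(): hands the job in, once; it reports no verdict.
Trained networks look in the newest picture that a camera, given by its name, has taken for a name from the list of things; names that differ only in an ending like _2 or _b are one class to them, and where a whole thing is asked for, a point or a joint stands for the part that bears it (a point fixed in the world has none). Each returns a list of dicts, best first, with "confidence" (0 to 1); they miss things now and then, are a little off and sometimes report something else, mostly with a low value. They report only what shows in the picture. A call takes as long as a camera call.
- manip.search_frame(camera, query): "point" ([x, y, z] in m, in the coordinates of the camera as it stood for that picture, good to about 4 mm: the middle of the surface that is visible of it).
- manip.silhouettes(camera, query): "region" (384x512 bool, what is visible of it).
- manip.landmark_of(camera, query): "point" ([x, y, z] in m, in the coordinates of the camera as it stood for that picture, good to about 4 mm: a listed point, or the origin of a listed thing).
The state is a dict: "time": time; "joints": joint angles; "dq": joint speeds; "effort": joint torques, N m; "tcp_pos": TCP position; "tool_rot": TCP orientation; "ft_force": force on the tool from outside, world axes, zero at the start; "torque": the same for the moment, N m; "width": finger opening in m.
Only numpy, scipy, OpenCV 4.12 (cv2) and the standard library are available. Lean on these libraries where they do the work, as an engineer would, in place of code of your own. Each camera call takes 0.05 s, during which the arm holds its last target. There are 200 camera calls.

## Working session

There is one attempt and no reset: what is moved stays moved. The work goes in short steps, Python scripts to look and compute and a shell command to move; the robot and the scene stay as the last step left them, time stands still between calls to the robot, and variables do not carry over. Pictures are saved under pics/ and viewed, about 8 in all and at most 12, crops included, and the job is handed in when it is done.

```bash
mkdir -p pics; cat > h.py <<'E'
import numpy as np, cv2
from workcell import manip
def snap(n): return manip.snapshot(n)
def w(s,p): return s["R"].T@(np.array(p)-s["t"])
E
python3 - <<'E'
from h import *
print(manip.state())
for c in ("side","top"):
    s=snap(c); cv2.imwrite(f"pics/{c}0.png",s["frame"])
    for q in ("bar_tray_mid","pan","bar_1"):
        for d in manip.landmark_of(c,q)[:3]: print(c,q,round(d["confidence"],2),w(s,d["point"]).round(4))
E
```

```text
{'time': 0.0, 'joints': array([-9.95889971e-01,  3.59360939e-01,  1.10710891e-02, -3.48312657e-04,
       -1.22410825e+00, -2.88134408e-01]), 'dq': array([ 0.00035551,  0.00015766,  0.00102466,  0.00011498, -0.00012432,
        0.00084575]), 'effort': array([-7.57594771e-04, -5.83314586e+01,  2.93409830e+01,  6.93647504e+00,
       -6.18629114e-03,  8.03682667e-06]), 'tcp_pos': array([ 0.19078945, -0.6469746 ,  0.23038612]), 'tool_rot': array([-1.86236680e-04, -1.42836407e-01,  9.89745974e-01,  7.95958979e-04]), 'ft_force': array([0.0284744 , 0.16032781, 0.64972203]), 'torque': array([ 0.01414714, -0.02734178, -0.0269776 ]), 'width': 0.08565619615970983}
side pan 0.77 [0.4625 0.2051 0.0494]
side bar_1 0.57 [ 0.4468 -0.1665  0.0049]
side bar_1 0.37 [ 0.3917 -0.1769  0.0021]
top bar_tray_mid 0.9 [ 0.4201 -0.1767  0.0125]
top pan 0.87 [0.4566 0.2022 0.0478]
top bar_1 0.47 [ 0.4489 -0.1691  0.0077]
top bar_1 0.43 [ 0.3937 -0.1773  0.0052]
```

View pics/top0.png

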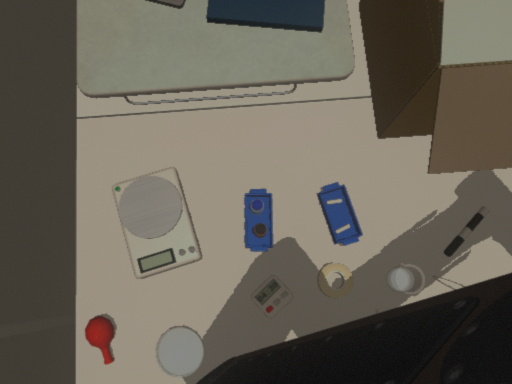

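View pics/side0.png

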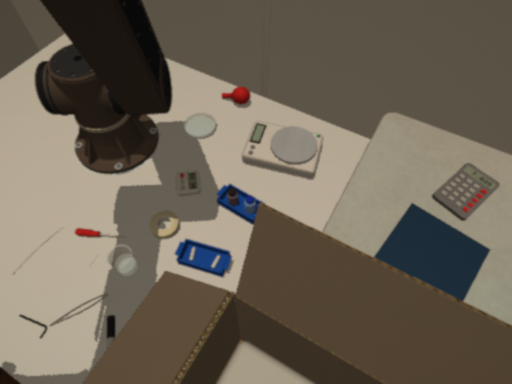

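```bash
python3 - <<'E'
from h import *
from scipy.spatial.transform import Rotation as Ro
s=snap("top")
def cloud(m):
    v,u=np.nonzero(m&(s["z_map"]>0)); z=s["z_map"][v,u]
    P=np.c_[(u-s["cx"])*z/s["fx"],(v-s["cy"])*z/s["fy"],z]; return (P-s["t"])@s["R"]
for q in ("bar_tray_mid",):
  for d in manip.silhouettes("top",q)[:2]:
    P=cloud(d["region"]); r=P[(P[:,2]>.021)&(P[:,2]<.032)]
    (cx,cy),sz,a=cv2.minAreaRect((r[:,:2]*1000).astype(np.float32))
    print(q,d["confidence"],len(r),cx,cy,sz,a, P.min(0),P.max(0))
# pan: height band
P=cloud(np.ones((384,512),bool)); k=(abs(P[:,2]-.05)<.005)&(np.hypot(P[:,0]-.458,P[:,1]-.203)<.1)
r=(P[k][:,:2]*1000).astype(np.float32); print("pan",cv2.minEnclosingCircle(r),r.mean(0),np.median(P[k][:,2]))
# tall things nearby
k=(P[:,2]>.06)&(P[:,0]>.25)&(P[:,0]<.8)&(abs(P[:,1])<.45)
g={}
for x,y,z in P[k]: 
    c=(round(x/.05)*5,round(y/.05)*5); g[c]=max(g.get(c,0),z)
for c in sorted(g): print(c,round(float(g[c]),2),end='; ')
st=manip.state(); t=st["tool_rot"]; print(Ro.from_quat(t,scalar_first=True).as_matrix().round(3))
E
```

```text
bar_tray_mid 0.66 461 419.1837158203125 -175.24661254882812 (127.1894760131836, 56.71391296386719) 12.821351051330566 [ 0.35521126 -0.21210866 -0.00333216] [ 0.48147561 -0.13581845  0.03058418]
pan ((457.15167236328125, 203.79443359375), 62.98004913330078) [456.15195 203.82004] 0.050197545076360095
(25, -30) 0.07; (25, -25) 0.08; (25, -10) 0.74; (25, -5) 0.78; (25, 40) 0.19; (30, -30) 0.07; (30, -25) 0.07; (30, -10) 0.71; (30, 40) 0.19; (35, 40) 0.19; (40, 40) 0.2; (45, -40) 0.24; (45, -35) 0.24; (45, -30) 0.24; (45, 40) 0.2; (50, -40) 0.28; (50, -35) 0.28; (50, -30) 0.28; (50, 40) 0.2; (55, -40) 0.32; (55, -35) 0.32; (55, -30) 0.32; (55, 40) 0.2; (60, -40) 0.32; (60, -35) 0.32; (60, -30) 0.33; (60, -25) 0.46; (60, -20) 0.46; (60, 40) 0.21; (65, -45) 0.23; (65, -40) 0.23; (65, -35) 0.23; (65, -30) 0.32; (65, -25) 0.41; (65, -20) 0.19; (65, -15) 0.19; (65, -10) 0.19; (65, -5) 0.19; (65, 0) 0.19; (65, 5) 0.19; (65, 10) 0.19; (65, 15) 0.19; (65, 20) 0.19; (65, 25) 0.19; (65, 30) 0.19; (65, 40) 0.21; (70, -45) 0.23; (70, -40) 0.23; (70, -35) 0.23; (70, -30) 0.32; (70, -25) 0.33; (70, -20) 0.19; (70, -15) 0.19; (70, -10) 0.19; (70, -5) 0.19; (70, 0) 0.19; (70, 5) 0.19; (70, 10) 0.19; (70, 15) 0.19; (70, 20) 0.19; (70, 25) 0.19; (70, 30) 0.19; (70, 40) 0.21; (75, -45) 0.23; (75, -40) 0.23; (75, -35) 0.23; (75, -30) 0.26; (75, -20) 0.19; (75, -15) 0.21; (75, -10) 0.21; (75, -5) 0.21; (75, 0) 0.21; (75, 5) 0.21; (75, 10) 0.19; (75, 15) 0.19; (75, 20) 0.19; (75, 25) 0.19; (75, 30) 0.19; (75, 40) 0.22; (80, -30) 0.19; (80, -20) 0.19; (80, -15) 0.2; (80, -10) 0.21; (80, -5) 0.21; (80, 0) 0.21; (80, 5) 0.21; (80, 10) 0.2; (80, 15) 0.2; (80, 20) 0.19; (80, 25) 0.19; (80, 30) 0.19; (80, 40) 0.22; [[-0.959 -0.283 -0.   ]
 [-0.283  0.959  0.   ]
 [ 0.     0.    -1.   ]]
```

The barred tray is the right-hand one in the top view, at px (340,214), or about (0.419, -0.175). Its twin with the vials is at (259,220) and the pan at (151,207). In the side view the bar tray is at (204,257). I'll approach in an arc to keep clear of the carton flap.

```bash
python3 -m creep '[0,0,0,-0.137,0.174,0,0, 0,0,0,-0.137,0.174,0,0, 0,0,0,-0.137,0.174,0,0, 0,0,0,-0.137,0.174,0,0, 0,0,0,-0.137,0.174,0,0, 0,0,0,-0.137,0.174,0,0, 0,0,0,-0.119,0.16,0,0, 0,0,0,-0.119,0.16,0,0, 0,0,0,-0.119,0.16,0,0, 0,0,0,-0.119,0.16,0,0, 0,0,0,-0.23,0.127,0,0, 0,0,0,-0.23,0.127,0,0]' 30
python3 -m creep '[0,0,0.02,0,0,0.15,0, 0,0,0,0,0,0.1,0, 0,0,0,0,0,0,0, 0,0,0,0,0,0,0]'
cat >> h.py <<'E'
from scipy.spatial.transform import Rotation as Ro
def wrist():
    st=manip.state(); s=snap("wrist")
    R=Ro.from_quat(st["tool_rot"],scalar_first=True).as_matrix(); p=st["tcp_pos"]; T=s["T_tool_cam"]
    def tow(P):
        P=np.atleast_2d(P); return (P@T[:3,:3].T+T[:3,3])@R.T+p
    def cloud(m):
        v,u=np.nonzero(m&(s["z_map"]>0)); z=s["z_map"][v,u]
        x=(u-s["cx"])/s["fx"]; y=(v-s["cy"])/s["fy"]; r=np.hypot(x,y)+1e-9
        k=np.tan(r)/r; return tow(np.c_[x*k*z,y*k*z,z])
    return s,tow,cloud,R,p
E
python3 - <<'E'
from h import *
s,tow,cloud,R,p=wrist(); cv2.imwrite("pics/w1.png",s["frame"]); print(p,R.round(3).tolist())
for q in ("bar_tray_mid","bar_1"):
    for d in manip.landmark_of("wrist",q)[:2]: print(q,d["confidence"],tow(d["point"]).round(4))
for d in manip.silhouettes("wrist","bar_tray_mid")[:2]:
    P=cloud(d["region"]); r=P[(P[:,2]>.021)&(P[:,2]<.032)]
    print(d["confidence"],len(r),cv2.minAreaRect((r[:,:2]*1000).astype(np.float32)) if len(r) else P.mean(0))
E
```

```text
time: 2.0
tcp_pos: [0.4194, -0.1748, 0.2321]
tool_rot: [0.001, -0.143, 0.99, -0.0]
ft_force: [1.5, -0.4, 0.9]
width: 0.0856
time: 2.5
tcp_pos: [0.419, -0.1764, 0.1823]
tool_rot: [0.001, -0.112, 0.994, -0.0]
ft_force: [0.3, -0.1, 0.7]
width: 0.0857
[ 0.4190248  -0.17640424  0.18227441] [[-0.975, -0.222, 0.001], [-0.222, 0.975, -0.0], [-0.001, -0.001, -1.0]]
bar_tray_mid 0.65 [[ 0.4168 -0.1742  0.0127]]
bar_1 0.68 [[ 0.3874 -0.1813  0.0078]]
bar_1 0.48 [[ 0.4477 -0.1664  0.0063]]
0.68 1701 ((419.8273010253906, -175.1525421142578), (127.71185302734375, 56.16532516479492), 12.880416870117188)
```

View pics/w1.png

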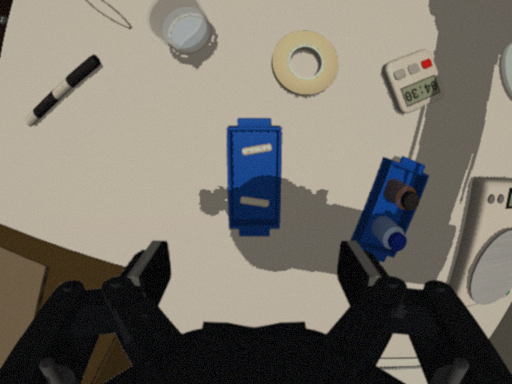

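The wrist view shows the tray with both bars in it, at (255,178), aligned with the jaws. Its twin's nearest corner, near (355,235), is clear of the fingers. Next: descend and grip.

```bash
python3 -m creep '[0,0,0,0,0.006,0.2,0, 0,0,0,0,0,0.2,0, 0,0,0,0,0,0.2,0, 0,0,0,0,0,0.15,0, 0,0,0,0,0,0.08,0, 0,0,0,0,0,0.05,0, 0,0,0,0,0,0,0, 0,0,0,0,0,0,0]' 30

```

```text
time: 3.7
tcp_pos: [0.4189, -0.1751, 0.006]
tool_rot: [0.001, -0.112, 0.994, -0.0]
ft_force: [0.4, 0.3, -0.2]
width: 0.0855
```

```bash
python3 -m creep '[0,0,0,0,0,0,0.15, 0,0,0,0,0,0,0.25, 0,0,0,0,0,0,0.3, 0,0,0,0,0,0,0.35, 0,0,0,0,0,0,0.5, 0,0,0,0,0,0,0.8, 0,0,0,0,0,0,1, 0,0,0,0,0,0,1]' 40

```

```text
time: 4.7
tcp_pos: [0.4184, -0.1751, 0.0058]
tool_rot: [0.0, -0.112, 0.994, -0.0]
ft_force: [-1.9, 1.3, 8.1]
width: 0.0552
```

```bash
python3 -m creep '[0,0,0,0,0,-0.01,1, 0,0,0,0,0,-0.02,1, 0,0,0,0,0,-0.04,1, 0,0,0,0,0,-0.08,1, 0,0,0,0,0,-0.1,1, 0,0,0,0,0,-0.1,1, 0,0,0,0,0,-0.1,1, 0,0,0,0,0,-0.08,1, 0,0,0,0,0,-0.05,1, 0,0,0,0,0,-0.02,1, 0,0,0,0,0,0,1, 0,0,0,0,0,0,1]'
python3 - <<'E'
from h import *
s,tow,cloud,R,p=wrist(); cv2.imwrite("pics/w2.png",s["frame"]); print(p,manip.state()["ft_force"],manip.state()["width"])
for q in ("bar_tray_mid","bar_1"):
    for d in manip.landmark_of("wrist",q)[:2]: print(q,d["confidence"],tow(d["point"]).round(4))
for d in manip.silhouettes("wrist","bar_tray_mid")[:1]:
    P=cloud(d["region"]); print(P.min(0),P.max(0)); b=np.percentile(P[:,2],[5,50,95]); print(b)
    r=P[P[:,2]>b[2]-.012]; print(cv2.minAreaRect((r[:,:2]*1000).astype(np.float32)))
    A=np.c_[r[:,:2]-r[:,:2].mean(0),np.ones(len(r))]; print(np.linalg.lstsq(A,r[:,2],rcond=None)[0])
E
```

```text
time: 6.2
tcp_pos: [0.4178, -0.175, 0.1247]
tool_rot: [-0.001, -0.112, 0.994, 0.0]
ft_force: [-1.1, -0.2, -1.8]
width: 0.0554
[ 0.41783346 -0.1749965   0.12472017] [-0.82209583  0.12315632 -1.16449667] 0.05513640848907291
bar_tray_mid 0.68 [[ 0.4167 -0.1723  0.1325]]
bar_1 0.98 [[ 0.3903 -0.175   0.1239]]
bar_1 0.84 [[ 0.4441 -0.1652  0.1248]]
[ 3.52922225e-01 -2.18772440e-01  5.77335571e-05] [ 0.55253355 -0.08225448  0.20063693]
[0.12323084 0.12458503 0.14649123]
((408.6366882324219, -177.14773559570312), (106.70860290527344, 58.632484436035156), 13.024374961853027)
[-0.02959043 -0.00399823  0.14468241]
```

View pics/w2.png

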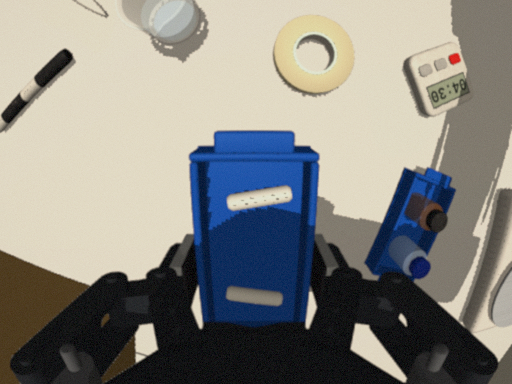

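The tray is held level about 5 mm below the TCP, and both bars lie inside at (259,198) and (254,296). Next is a smooth carry above the vials to the pan.

```bash
python3 -m creep '[0,0,0,-0.017,0.05,0,1, 0,0,0,-0.034,0.1,0,1, 0,0,0,-0.051,0.15,0,1, 0,0,0,-0.061,0.18,0,1, 0,0,0,-0.068,0.2,0,1, 0,0,0,-0.068,0.2,0,1, 0,0,0,-0.068,0.2,0,1, 0,0,0,-0.068,0.2,0,1, 0,0,0,-0.061,0.18,0,1, 0,0,0,-0.051,0.15,0,1, 0,0,0,-0.034,0.1,0,1, 0,0,0,-0.02,0.06,0,1]'
python3 -m creep '[0,0,0,-0.008,0.03,0,1, 0,0,0,0,0,0,1, 0,0,0,0,0,0,1]'
python3 - <<'E'
from h import *
s,tow,cloud,R,p=wrist(); print(p,R[:,0],manip.state()["width"])
for q in ("bar_tray_mid","bar_1"):
    for d in manip.landmark_of("wrist",q)[:2]: print(q,d["confidence"],tow(d["point"]).round(4))
P=cloud(np.ones((384,512),bool)); k=(abs(P[:,2]-.05)<.005)&(np.hypot(P[:,0]-.457,P[:,1]-.204)<.09)
r=P[k]; print(len(r),np.median(r[:,2]),cv2.minEnclosingCircle((r[:,:2]*1000).astype(np.float32)))
t=snap("top")
for q in ("bar_tray_mid","pan"):
    for d in manip.landmark_of("top",q)[:2]: print(q,d["confidence"],w(t,d["point"]).round(4))
E
```

```text
time: 7.9
tcp_pos: [0.4566, 0.1978, 0.1252]
tool_rot: [-0.0, -0.112, 0.994, -0.0]
ft_force: [0.7, -0.3, -1.3]
width: 0.0554
time: 8.28
tcp_pos: [0.4569, 0.2023, 0.1253]
tool_rot: [-0.0, -0.111, 0.994, -0.0]
ft_force: [0.7, 0.3, -2.5]
width: 0.0552
[0.45692045 0.20234013 0.12531036] [-9.75179687e-01 -2.21414841e-01  2.12316823e-04] 0.05518797014092233
bar_tray_mid 0.94 [[0.4546 0.2045 0.1312]]
bar_1 0.9 [[0.4823 0.2088 0.1262]]
bar_1 0.75 [[0.427  0.2002 0.1263]]
2261 0.05114697384159232 ((457.21533203125, 204.21951293945312), 62.82456588745117)
bar_tray_mid 0.72 [0.4547 0.1987 0.1331]
bar_tray_mid 0.39 [0.4302 0.2006 0.1231]
pan 0.95 [0.4552 0.2013 0.0463]
```

```bash
python3 -m creep '[0,0,0,0,0.008,0.02,1, 0,0,0,0,0,0.05,1, 0,0,0,0,0,0.07,1, 0,0,0,0,0,0.07,1, 0,0,0,0,0,0.05,1, 0,0,0,0,0,0.035,1, 0,0,0,0,0,0.02,1, 0,0,0,0,0,0.01,1, 0,0,0,0,0,0,1, 0,0,0,0,0,0,1]'

```

```text
time: 9.82
tcp_pos: [0.4569, 0.2048, 0.0606]
tool_rot: [0.0, -0.112, 0.994, 0.0]
ft_force: [-0.7, 0.2, -1.6]
width: 0.0551
```

```bash
python3 -m creep '[0,0,0,0,0,0.005,1, 0,0,0,0,0,0.005,1, 0,0,0,0,0,0.005,1, 0,0,0,0,0,0,1, 0,0,0,0,0,0,1]'

```

```text
time: 10.45
tcp_pos: [0.4567, 0.2046, 0.0573]
tool_rot: [-0.0, -0.112, 0.994, -0.0]
ft_force: [-0.8, 0.6, -1.8]
width: 0.055
```

```bash
python3 -m creep '[0,0,0,0,0,0.004,1, 0,0,0,0,0,0,1, 0,0,0,0,0,0,1]'; python3 -m creep '[0,0,0,0,0,0.004,1, 0,0,0,0,0,0,1, 0,0,0,0,0,0,1]'

```

```text
time: 10.82
tcp_pos: [0.4567, 0.2046, 0.0565]
tool_rot: [0.0, -0.112, 0.994, -0.0]
ft_force: [0.2, -0.3, -1.6]
width: 0.0552
time: 11.2
tcp_pos: [0.4568, 0.2047, 0.0558]
tool_rot: [0.0, -0.112, 0.994, 0.0]
ft_force: [-1.2, 0.5, 0.9]
width: 0.0551
```

Contact has begun (wrist force went from -1.6 to +0.9 N). I'll release slowly and back off upward.

```bash
python3 -m creep '[0,0,0,0,0,0.002,1, 0,0,0,0,0,0,1]'; python3 -m creep '[0,0,0,0,0,0,0.3, 0,0,0,0,0,0,0.2, 0,0,0,0,0,0,0.1, 0,0,0,0,0,0,0, 0,0,0,0,0,0,0, 0,0,0,0,0,0,0]' 20

```

```text
time: 11.45
tcp_pos: [0.4567, 0.2047, 0.0558]
tool_rot: [0.0, -0.112, 0.994, 0.0]
ft_force: [-3.0, 0.0, 6.4]
width: 0.0548
time: 12.2
tcp_pos: [0.4567, 0.2046, 0.0553]
tool_rot: [-0.0, -0.112, 0.994, -0.0]
ft_force: [-1.3, 0.3, 0.0]
width: 0.0849
```

```bash
python3 -m creep '[0,0,0,0,0,-0.03,0, 0,0,0,0,0,-0.08,0, 0,0,0,0,0,-0.15,0, 0,0,0,0,0,-0.15,0, 0,0,0,0,0,-0.15,0, 0,0,0,0,0,-0.1,0, 0,0,0,0,0,0,0, 0,0,0,0,0,0,0]'
python3 - <<'E'
from h import *
s,tow,cloud,R,p=wrist(); cv2.imwrite("pics/w3.png",s["frame"]); print(p)
for q in ("bar_tray_mid","bar_1","pan"):
    for d in manip.landmark_of("wrist",q)[:2]: print(q,d["confidence"],tow(d["point"]).round(4))
for d in manip.silhouettes("wrist","bar_tray_mid")[:2]:
    P=cloud(d["region"]); r=P[(P[:,2]>.071)&(P[:,2]<.082)]
    print(d["confidence"],len(r),cv2.minAreaRect((r[:,:2]*1000).astype(np.float32)))
    A=np.c_[r[:,:2]-r[:,:2].mean(0),np.ones(len(r))]; print(np.linalg.lstsq(A,r[:,2],rcond=None)[0])
E
```

```text
time: 13.2
tcp_pos: [0.4563, 0.2044, 0.187]
tool_rot: [-0.0, -0.112, 0.994, 0.0]
ft_force: [1.2, -0.3, -1.2]
width: 0.0854
[0.45632312 0.20439754 0.18699435]
bar_tray_mid 0.93 [[0.4568 0.2106 0.0635]]
bar_1 0.81 [[0.4287 0.2011 0.0553]]
bar_1 0.72 [[0.4834 0.214  0.0545]]
0.91 2284 ((457.98065185546875, 205.8184814453125), (127.55471801757812, 56.22111511230469), 12.526090621948242)
[-0.00470523  0.00090182  0.07665877]
```

View pics/w3.png

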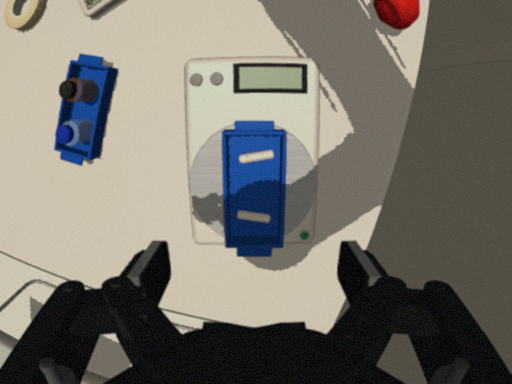

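The tray stands centred on the pan at (255,187), level, with both bars inside it and the gripper clear. I'm handing in now.

```bash
python3 -c "from workcell import manip; print(manip.close_job())"
```

```text
the job is handed in; nothing more can be done
None
```

I gripped the tray with the stirrer bars across its width, carried it level over the vials, set it down on the balance's pan and let go. I handed the job in at about 13 s of the 48 s allowed; no verdict was reported.

**Position:** the last wrist-camera fit puts the tray centre at (0.458, 0.206). The pan centre measured (0.457, 0.204), so it is about 2 mm off against the 20 mm limit.

**Level and height:** the rim is at 0.077 m, which fits a tray standing flat on the pan, and its slope is below 0.005 rad.

**Bars and gripper:** both bars lie inside the tray. The open gripper is about 11 cm above it and touches nothing. I took only one picture after letting go, so I didn't check separately that the bars were at rest.

**Forces:** the highest wrist force I read was about 8 N when closing on the tray and about 7 N when setting it down. These are readings at the end of each call, so brief peaks in between would not show.

**Disagreements:** the landmark network put the final tray centre about 5 mm further in y (0.2106) than the rim fit. That would still be about 6 mm from the pan centre. No final wrist-camera landmark came back for the pan, so I compared against the earlier pan measurements.

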